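Fold down the price tags on a curved bakery rail

ROBOT

A 6-joint arm with a two-finger parallel gripper is mounted at the origin on the work surface. World frame = base frame: x ahead of the robot, y to its left, z up, the work surface at z = 0. Lengths are in mm, angles in rad, forces in N, time in s.
With the tool pointing down it reaches from about 350 to 775 mm from the base axis. Payload 7.3 kg.
Tool frame: the origin (TCP) lies on the centre line of the jaws, within the pads' length; the fingertips stand 22 mm ahead of it and the grasp point (between the pads) lies 3 mm ahead of it; z points along the fingers, y is the direction in which the jaws open and shut (so a half turn about z gives the same grasp; the last joint's range is limited). The gripper opens to 92 mm and grips with 3 to 60 N. Pads are 19 mm wide; open, the fingers measure 130 mm over their backs; the gripper's body (75 mm by 190 mm) begins 47 mm behind the grasp point.
Start: joints at [1.035, 0.342, 1.524, -0, 1.275, -0.146], TCP at [199.488, 485.641, 248.741] pointing down, gripper open.
Joint ranges: [-2.53, 2.53], [-0.77, 2.02], [0.04, 2.7], [-1, 4.14], [0.28, 2.66], [-3.11, 3.11]. Speed limits (rad/s): [2.57, 2.57, 3.14, 3.14, 3.14, 3.14].

INTERFACE

Orientations are given as [roll, pitch, yaw] about the fixed x, y, z axes, in that order (R = Rz(yaw) Ry(pitch) Rx(roll)).
In Python, from plant import get_obs, capture, close_job gives the robot as it stands.
- The arm moves only by the tool carry_out, never from a script. Its arguments are lists of equal length, an entry for each row: "xyz": the shift along the tool's x, y, z scaled (see below), a list of three; "dr": the turn, a rotation vector about the tool's x, y, z scaled (see below), a list of three. A call has 1 to 8 rows; each row shifts and turns the commanded pose from where the row before left it, along the tool's axes as they then stand; what a row does not reach is not made up. The controller multiplies each number of a shift by 0.06 m and each number of a turn by 8 degrees. A row lasts 1/8 s, in which the tool goes at most 62.5 mm and 10.7 degrees, less where a joint would pass 70% of its speed; a pose out of reach is approached as far as the arm can. A call with a number of a shift or a turn outside -1 to 1 is refused whole. A call with a gripper value outside its range is refused whole. "gripper" is the gripper's target within -1 to 1 (fully open at 1, half-way at 0, shut at -1), set as the call begins (left out, the last holds). The fingers move at their own pace and stop on an object; the grip force is fixed at half the most. Time passes only in rows, so rows that do not move let the fingers close. It gives the time, the measured TCP pose, the force and the opening at its end, in the units of the state.
- get_obs(): the state, without advancing time (a new reading comes with each control period).
- capture(name): name is "scene" or "top"; returns a dict with "image" (480x640x3 uint8, blue, green, red), "fx", "fy", "cx", "cy" (pixels), "pose" (4x4, takes a point from camera to world coordinates). Camera axes: x right, y up, looking along -z (the intrinsics and any distortion apply to the point x, -y, -z); pixel columns grow to the right and rows downward; lengths in mm; the calibration is good to about 2 mm. A picture is of the moment at which its call begins. There is no depth.
- close_job(): hands the job in, once; it reports no verdict.
The state is a dict: "time": time; "joint_positions": joint angles; "dq": joint speeds; "tau": joint torques, N m; "tool_pos": TCP position; "tcp_rot": TCP orientation; "contact_force": force on the tool from outside, world axes, zero at the start; "moment": the same for the moment, N m; "grip_width": finger opening in mm.
Only numpy, scipy, OpenCV 4.12 (cv2) and the standard library are available. Lean on these libraries where they do the work, as an engineer would, in place of code of your own. Each camera call takes 0.05 s, during which the arm holds its last target.

TASK

The bakery is closing: run a fingertip lightly along the curved price rail, from its round end to its square end, and fold the five upright price tags down flat one after another in that order. Only push with the fingers: do not lift or shift the rail, do not press hard, and leave the jar, cup, bell and bottle where they stand.

Things in the scene. Friction and masses are not known exactly. Their poses are not given: they have to be found in the camera images.
- rail: Curved aluminium price rail, about 1.2 kg, standing loose on rubber feet. Flat bar 44 mm wide, top 14 mm above the counter, bent to an arc of centreline radius 150 mm about x = -125 mm, y = 0 in its frame (origin on the counter). Tags 1 to 5 stand at -0.694, -0.347, 0, 0.347, 0.694 rad on the arc, from its +x axis, counter-clockwise seen from above.
- round_end (a point): Centre of the low 64 mm disc that ends the rail next to tag 1, 14 mm above the counter, at -1.02 rad on the arc; free room here behind tag 1.
- square_end (a point): Middle of the plain square-cut end beyond tag 5, 14 mm above the counter, at 1.04 rad on the arc.
- tag1_foot (a point): Middle of tag 1's hinge line, 20 mm above the counter, on the bar's centreline (does not move with the tag). The hinge line runs across the bar.
- tag2_foot (a point): Middle of tag 2's hinge line, 20 mm above the counter, on the bar's centreline (does not move with the tag).
- tag3_foot (a point): Middle of tag 3's hinge line, 20 mm above the counter, on the bar's centreline (does not move with the tag).
- tag4_foot (a point): Middle of tag 4's hinge line, 20 mm above the counter, on the bar's centreline (does not move with the tag).
- tag5_foot (a point): Middle of tag 5's hinge line, 20 mm above the counter, on the bar's centreline (does not move with the tag).
- tag1 (a joint): Fold angle of tag 1, a white card-holder plate 38 mm wide across the bar, 3 mm thick, reaching 42 mm above its hinge line. 0 = upright (its stop), 1.57 = flat along the bar, fallen towards the square end, upper face then 21.5 mm above the counter. Stiff hinge: stays at any angle, folds with about 0.3 N at its top edge.
- tag2 (a joint): Fold angle of tag 2, same as tag 1.
- tag3 (a joint): Fold angle of tag 3, same as tag 1.
- tag4 (a joint): Fold angle of tag 4, same as tag 1.
- tag5 (a joint): Fold angle of tag 5, same as tag 1.
- jar: Small amber jar, 52 mm diameter, 70 mm tall, inside the rail's curve. Origin under its centre. Leave alone.
- cup: White paper cup, 70 mm across the rim, 85 mm tall, outside the rail's curve. Origin under its centre. Leave alone.
- bell: Steel counter bell, 68 mm diameter, 48 mm tall, outside the rail's curve. Origin under its centre. Leave alone.
- bottle: Green bottle, 64 mm diameter, 200 mm tall, to the robot's left. Origin under its centre. Leave alone.

How it is judged (in metres and radians):
On the way, in this order (a step that is already met when the one before it is completed fails the run):
1. tag 1 folded most of the way down (past 1.0 rad), before any later tag (value of joint tag1 above 1 rad), for 0.05 s.
2. tag 2 folded most of the way down (past 1.0 rad), before any later tag (value of joint tag2 above 1 rad), for 0.05 s.
3. tag 3 folded most of the way down (past 1.0 rad), before any later tag (value of joint tag3 above 1 rad), for 0.05 s.
4. tag 4 folded most of the way down (past 1.0 rad), before any later tag (value of joint tag4 above 1 rad), for 0.05 s.
5. tag 5 folded most of the way down (past 1.0 rad), before any later tag (value of joint tag5 above 1 rad), for 0.05 s.
At the end, for the whole second after the job is handed in: All five tags lie flat to within 0.32 rad (18 degrees), the rail is flat on the counter within 20 mm of where it stood, and the jar, cup, bell and bottle stand upright within 20 mm of their starts (value of joint each of tag1, tag2, tag3, tag4, tag5 above 1.25 rad and distance of each of rail, jar, cup, bell, bottle from where it was at the start of the episode below 0.02 m and angle between rail's own z axis and vertical below 0.05 rad and angle between each of jar, cup, bell, bottle's own z axis and vertical below 0.1 rad); the robot touches nothing.
It fails at once if the rail is lifted more than 8 mm (height (world z) of rail above 0.008 m).
It fails at once if the rail is shifted more than 20 mm (distance of rail from where it was at the start of the episode above 0.02 m).
It fails at once if the fingers press on the rail or its tags with more than 20 N (contact force between the fingers and rail above 20 N).
It fails at once if the jar, cup, bell or bottle is moved more than 20 mm or tipped (distance of any of jar, cup, bell, bottle from where it was at the start of the episode above 0.02 m or angle between any of jar, cup, bell, bottle's own z axis and vertical above 0.35 rad).
It also fails if it takes over 38 s, if anything falls off the work surface, if the arm or the gripper's body presses on something with over 40 N, if the wrist force passes 120 N, or if a joint passes its speed limit or range.

## Working session

There is one attempt and no reset: what is moved stays moved. The work goes in short steps, Python scripts to look and compute and a tool call to move; the robot and the scene stay as the last step left them, time stands still between calls to the robot, and variables do not carry over. Pictures are saved under pics/ and viewed, and the job is handed in when it is done.

Besides the shell and the picture viewer there is one more tool, called after "Call:" as name(argument=value, ...) on one line, values as JSON. carry_out: Moves the arm, as the interface text tells. Shifts and turns lie within -1 to 1; 1 stands for 0.06 m of shift or 8 degrees of turn. Its arguments: {"type":"object","properties":{"xyz":{"type":"array"},"dr":{"type":"array"},"gripper":{"type":"number"}},"required":["xyz","dr"]}

```bash
mkdir -p pics; ls; python3 - <<'E'
from plant import get_obs, capture
import cv2,numpy as np
print(get_obs())
for n in ("scene","top"):
    c=capture(n); cv2.imwrite(f"pics/{n}0.png",c["image"])
    print(n,c["fx"],c["fy"],c["cx"],c["cy"],{k:v for k,v in c.items() if k not in("image","pose")}.keys()); print(np.round(c["pose"],4))
    np.savez(f"{n}0.npz",**c)
E
```

```text
pics
{'time': 0.0, 'joint_positions': array([ 1.03506462e+00,  3.42737473e-01,  1.52505863e+00, -1.09627277e-05,
        1.27541356e+00, -1.46027030e-01]), 'dq': array([ 1.02637861e-03,  1.48874958e-03, -1.09078539e-04,  1.66208041e-04,
        3.97405886e-04,  3.79439362e-05]), 'tau': array([ 1.31498462e-03, -4.31244099e+01, -2.44220674e+01,  7.19234138e-02,
        5.59836463e-02, -1.52170383e-04]), 'tool_pos': array([199.24612536, 485.29303227, 248.02277101]), 'tcp_rot': array([-3.13999133e+00, -2.24917811e-04,  2.75189100e+00]), 'contact_force': array([ 0.53611287, -0.19791695, -0.12209322]), 'moment': array([-0.01702748,  0.02198275,  0.02784874]), 'grip_width': 91.99094339213065}
scene 584.2449008858815 584.2449008858815 315.14994411196176 243.33785641282236 dict_keys(['fx', 'fy', 'cx', 'cy'])
[[-6.9370000e-01 -6.0580000e-01  3.8960000e-01  1.0030784e+03]
 [ 7.2020000e-01 -5.7480000e-01  3.8860000e-01  5.6977380e+02]
 [-1.1500000e-02  5.5010000e-01  8.3500000e-01  9.2755930e+02]
 [ 0.0000000e+00  0.0000000e+00  0.0000000e+00  1.0000000e+00]]
top 554.7158114920509 554.7158114920509 315.2094864943469 236.4913634619911 dict_keys(['fx', 'fy', 'cx', 'cy'])
[[-2.1000000e-02  9.8760000e-01 -1.5590000e-01  4.1508960e+02]
 [-9.9980000e-01 -2.0900000e-02  2.6000000e-03  1.6366910e+02]
 [-7.0000000e-04  1.5590000e-01  9.8780000e-01  1.0662673e+03]
 [ 0.0000000e+00  0.0000000e+00  0.0000000e+00  1.0000000e+00]]
```

View pics/scene0.png

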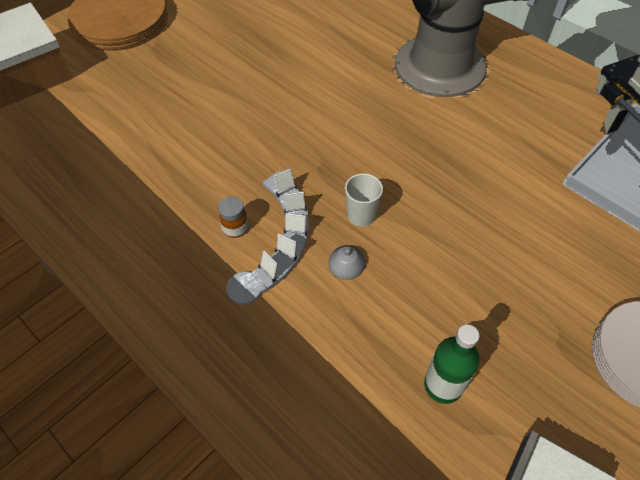

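View pics/top0.png

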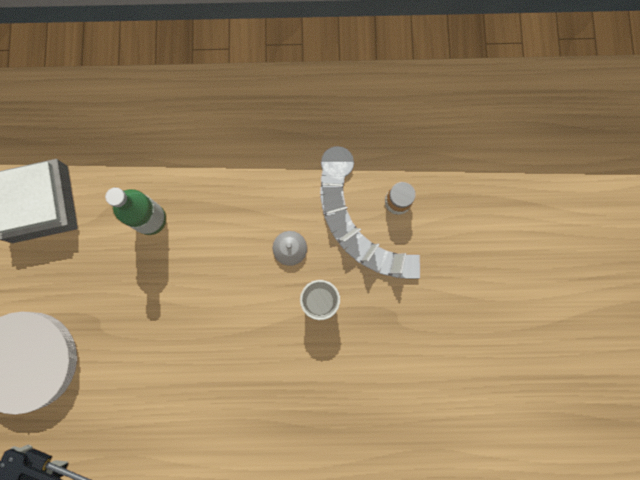

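The scene view shows the rail running from the round disc at (243,288) to the square end at (275,183). The top view puts the disc at (337,162), the square end at (418,267), the jar at (401,195), the bell at (290,247), the cup at (320,300) and the bottle at (135,208). I'll zoom in next.

```bash
cat > h.py <<'E'
import numpy as np,cv2
def load(n): return dict(np.load(n))
def ray(c,u,v):
    d=np.array([(u-c["cx"])/c["fx"],-(v-c["cy"])/c["fy"],-1.0]); P=c["pose"]
    return P[:3,3],P[:3,:3]@d
def onz(c,u,v,z):
    o,d=ray(c,u,v); return o+d*(z-o[2])/d[2]
def proj(c,p):
    P=c["pose"]; q=P[:3,:3].T@(np.asarray(p,float)-P[:3,3])
    return np.array([c["cx"]+c["fx"]*q[0]/-q[2], c["cy"]+c["fy"]*(-q[1])/-q[2]])
E
python3 - <<'E'
from h import *
c=load("top0.npz"); cv2.imwrite("pics/topz.png",cv2.resize(c["image"][130:340,260:440],None,fx=2.85,fy=2.85,interpolation=cv2.INTER_CUBIC)) 
s=load("scene0.npz"); cv2.imwrite("pics/scz.png",cv2.resize(s["image"][160:310,210:390],None,fx=4,fy=4,interpolation=cv2.INTER_CUBIC))
for n,uv,z in [("disc",(337,162),14),("sq",(419,267),14)]: print(n,onz(c,*uv,z))
print(onz(s,243,288,14))
E
```

```text
disc [728.17606117 115.06702461  14.        ]
sq [518.19659623 -35.38395019  14.        ]
[734.31566562 117.37881306  14.        ]
```

View pics/topz.png

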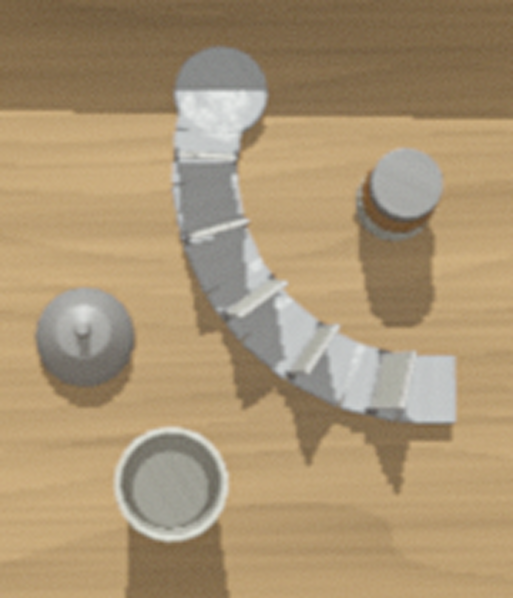

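View pics/scz.png

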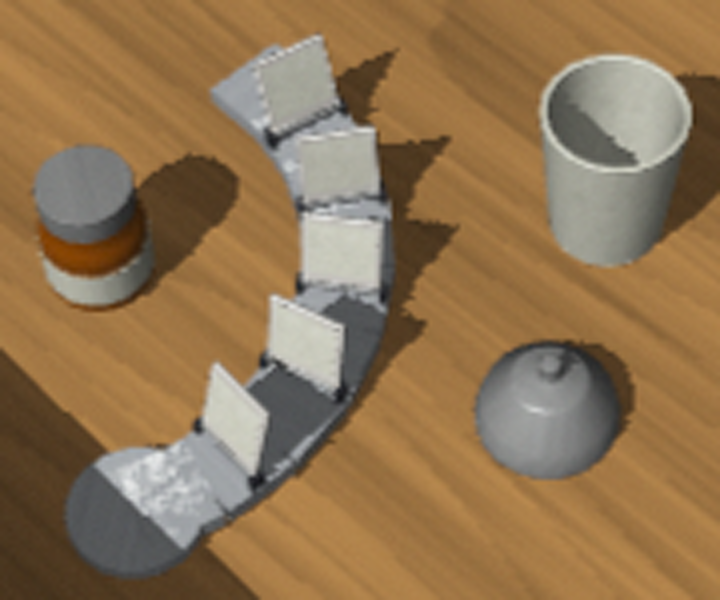

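```bash
cat >> h.py <<'E'
A={'t1':-.694,'t2':-.347,'t3':0,'t4':.347,'t5':.694,'disc':-1.02,'sq':1.04}
def arc(a,r=150): return np.array([-125+r*np.cos(a),r*np.sin(a)])
def fit(L,W):
    L=np.array(L);W=np.array(W);l=L.mean(0);w=W.mean(0);H=(L-l).T@(W-w)
    th=np.arctan2(H[0,1]-H[1,0],H[0,0]+H[1,1]);R=np.array([[np.cos(th),-np.sin(th)],[np.sin(th),np.cos(th)]])
    t=w-R@l; return th,t,W-(L@R.T+t)
E
python3 - <<'E'
from h import *
c=load("top0.npz"); s=load("scene0.npz")
S={'t1':(228,453),'t2':(302,376),'t3':(342,288),'t4':(344,207),'t5':(306,122)}
k=list(S);W=[onz(s,210+S[i][0]/4,160+S[i][1]/4,20)[:2] for i in k]
k2=k+['disc']; W.append(onz(s,210+137/4,160+512/4,14)[:2])
th,t,r=fit([arc(A[i]) for i in k2],W);print('scene',th,t);print(np.round(r,1))
T={'disc':(221,93),'sq':(456,389.5)}
W2=[onz(c,260+T[i][0]/2.85,130+T[i][1]/2.85,14)[:2] for i in T]
th2,t2,r=fit([arc(A[i]) for i in T],W2);print('top',th2,t2);print(np.round(r,1),W2)
R=lambda th:np.array([[np.cos(th),-np.sin(th)],[np.sin(th),np.cos(th)]])
for th_,t_ in((th,t),(th2,t2)):
  print({i:np.round(R(th_)@arc(A[i])+t_,1) for i in A}, 'centre',R(th_)@[-125,0]+t_)
# draw scene+top w/ avg
tha=(th+th2)/2;ta=(t+t2)/2
for nm,cc,o in(('c',c,(260,130)),('s',s,(210,160))):
  im=cc["image"].copy();im=cv2.resize(im,None,fx=4,fy=4,interpolation=cv2.INTER_CUBIC)
  pts=[]
  for r_ in(128,172):
    for a in np.linspace(-1.02,1.04,60):
      p=R(tha)@arc(a,r_)+ta;u=proj(cc,[*p,14]);cv2.circle(im,tuple(int(x*4) for x in u),1,(0,0,255),-1)
  for i in k:
    u=proj(cc,[*(R(tha)@arc(A[i])+ta),20]);cv2.circle(im,tuple(int(x*4) for x in u),3,(0,255,0),-1)
  cv2.imwrite(f"pics/ov{nm}.png",im[o[1]*4:o[1]*4+600,o[0]*4:o[0]*4+720])
E
```

```text
scene 2.1802384524722673 [601.75811735  83.06040089]
[[-0.1 -0.8]
 [-0.3 -1.3]
 [-0.7 -0.8]
 [ 1.8  2.9]
 [-0.2 -0.9]
 [-0.4  0.9]]
top 2.1896670084872234 [595.74314321  77.72533869]
[[ 0.  0.]
 [-0. -0.]] [array([726.87247374, 114.03522574]), array([518.79287393, -37.31906156])]
{'t1': array([686., 130.]), 't2': array([634.4, 125.4]), 't3': array([587.4, 103.6]), 't4': array([550.7,  67. ]), 't5': array([528.6,  20.2]), 'disc': array([733.2, 118.1]), 'sq': array([523.8, -31.2])} centre [673.30938115 -19.4355339 ]
{'t1': array([679.5, 125.5]), 't2': array([628. , 120.4]), 't3': array([581.2,  98.1]), 't4': array([544.9,  61.2]), 't5': array([523.2,  14.2]), 'disc': array([726.8, 114. ]), 'sq': array([518.8, -37.3])} centre [668.25760101 -24.0914252 ]
```

View pics/ovc.png

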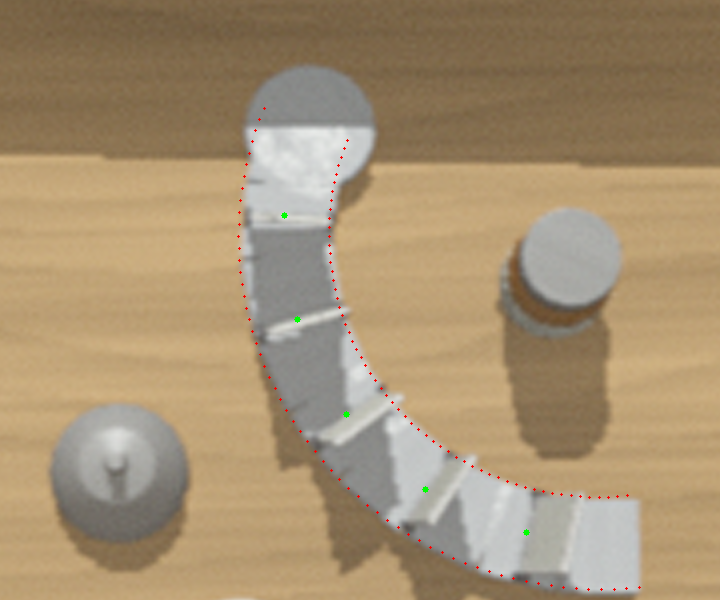

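View pics/ovs.png

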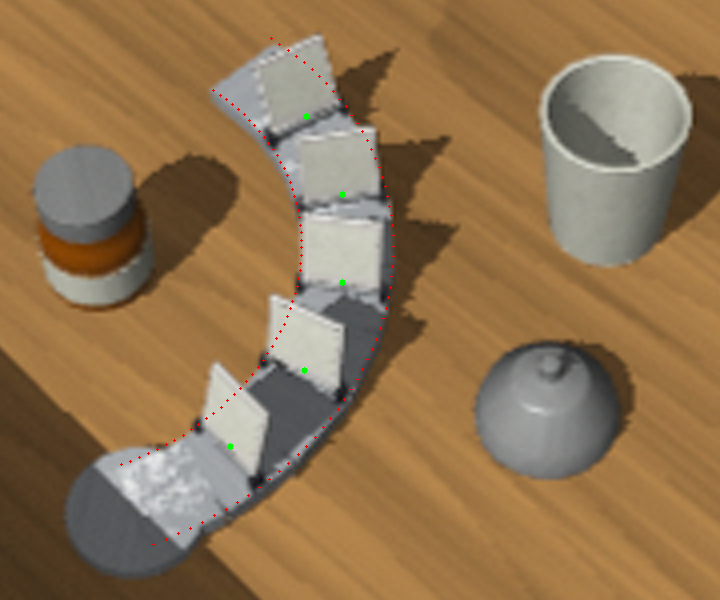

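```bash
python3 - <<'E'
from h import *
c=load("top0.npz"); s=load("scene0.npz")
# topz /2.85 ; scz /4
tz=lambda u,v:(260+u/2.85,130+v/2.85); sz=lambda u,v:(210+u/4,160+v/4)
for n,a,b,z in [('jar top',tz(406,185),sz(84,187),70),('cup rim',tz(171,485),sz(620,112),85),('bell top',tz(83,328),sz(553,358),48),('disc',tz(221,93),sz(137,512),14)]:
    p=onz(c,*a,z);q=onz(s,*b,z)
    o1,d1=ray(c,*a);o2,d2=ray(s,*b)
    ab=np.linalg.lstsq(np.c_[d1,-d2],o2-o1,rcond=None)[0]
    print(n,np.round(p,1),np.round(q,1),'tri',np.round(o1+d1*ab[0],1),np.round(o2+d2*ab[1],1))
E
```

```text
jar top [646.4  -1.   70. ] [651.4   2.6  70. ] tri [648.2  -2.3  62.3] [648.3  -2.5  62.3]
cup rim [456.4 155.1  85. ] [459.  159.6  85. ] tri [456.6 155.   79.4] [455.4 156.8  79.3]
bell top [560.7 209.7  48. ] [561.4 212.5  48. ] tri [561.1 209.8  45.2] [560.  211.4  45.1]
disc [726.9 114.   14. ] [732.8 119.   14. ] tri [729.9 113.5   3.7] [729.7 113.9   3.6]
```

Both overlays fit in shape, but the two views disagree by about 6 mm in position. I'll bring the closed gripper over the rail and use its known TCP to settle the offset.

Call:
carry_out(xyz=[[-0.65, -0.144, 0], [-0.65, -0.144, 0], [-0.65, -0.144, 0], [-0.65, -0.144, 0], [-0.65, -0.144, 0], [-0.65, -0.144, 0], [-0.65, -0.144, 0], [-0.65, -0.144, 0]], dr=[[0, 0, 0], [0, 0, 0], [0, 0, 0], [0, 0, 0], [0, 0, 0], [0, 0, 0], [0, 0, 0], [0, 0, 0]], gripper=-1)

```text
time: 1.1
tool_pos: [462.6, 302.2, 248.4]
tcp_rot: [-3.141, -0.001, 2.752]
contact_force: [-0.5, 0.1, -1.2]
grip_width: 16.3
```

Call:
carry_out(xyz=[[-0.65, -0.144, 0], [-0.65, -0.144, 0.1], [-0.65, -0.144, 0.3], [-0.65, -0.144, 0.4], [-0.65, -0.144, 0.4], [-0.65, -0.144, 0.4], [-0.65, -0.144, 0.3], [-0.6, -0.144, 0.1]], dr=[[0, 0, 0], [0, 0, 0], [0, 0, 0], [0, 0, 0], [0, 0, 0], [0, 0, 0], [0, 0, 0], [0, 0, 0]])

```text
time: 2.1
tool_pos: [721.4, 120.8, 126.1]
tcp_rot: [-3.14, -0.003, 2.752]
contact_force: [0.9, 0.2, -0.4]
grip_width: 0.6
```

```bash
python3 - <<'E'
from plant import get_obs, capture
from h import *
for n in ("scene","top"):
    c=capture(n); np.savez(f"{n}1.npz",**c)
    o=get_obs(); p=o["tool_pos"]-[0,0,22]
    u=proj(c,p); print(n,o["time"],o["tool_pos"],o["tcp_rot"],o["grip_width"],u,o["joint_positions"])
    x,y=max(0,int(u[0])-70),max(0,int(u[1])-60)
    cv2.imwrite(f"pics/{n}1.png",cv2.resize(c["image"][y:y+120,x:x+140],None,fx=5,fy=5,interpolation=cv2.INTER_CUBIC)); print(x,y)
E
```

```text
scene 2.15 [724.30989012 117.02744612 125.48322559] [-3.13951969e+00 -5.38259174e-04  2.74867198e+00] 0.5426433714729822 [241.1559145  257.91262412] [ 0.05653088  0.83391477  0.99397729 -0.00168812  1.31508639 -1.12091722]
171 197
top 2.2 [722.82210807 118.53542743 125.97713327] [-3.13992939e+00 -1.42743154e-03  2.74839703e+00] 0.17442582008330354 [337.05896128 150.49221036] [ 5.84043636e-02  8.31326516e-01  9.97903517e-01 -9.03108983e-04
  1.31437291e+00 -1.11896760e+00]
267 90
```

View pics/scene1.png

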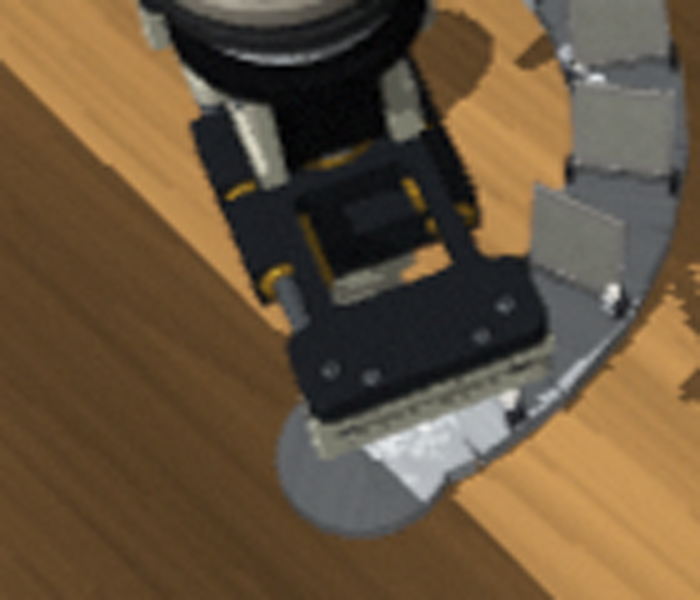

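View pics/top1.png

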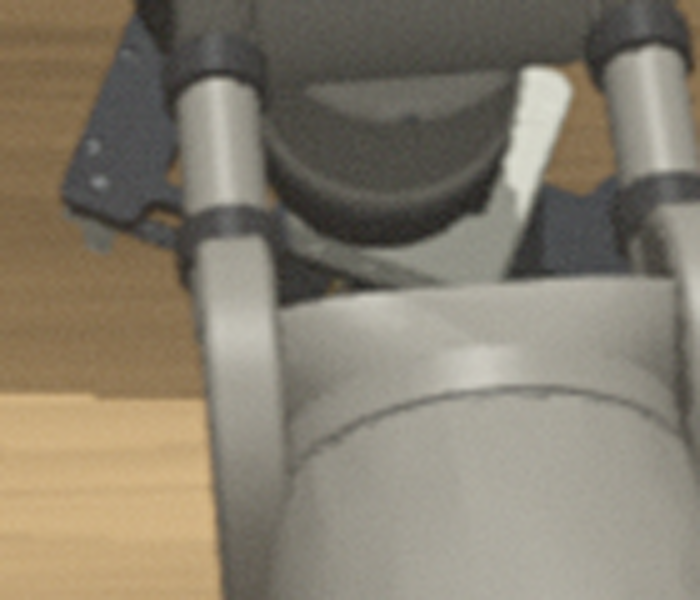

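```bash
python3 - <<'E'
from h import *
s=load("scene1.npz")
p=np.array([723.5,117.8,125.7]);yaw=2.75
X=np.array([np.cos(yaw),np.sin(yaw),0]);Y=np.array([np.sin(yaw),-np.cos(yaw),0])
im=cv2.resize(s["image"],None,fx=6,fy=6,interpolation=cv2.INTER_CUBIC)
def dot(q,col,r=3):
    u=proj(s,q);cv2.circle(im,tuple(int(a*6) for a in u),r,col,-1);return u
dot(p-[0,0,22],(0,0,255),5);dot(p,(0,255,0),5)
for z in(-22,0,28):
  for sx in(-9.5,9.5):
    for sy in(-19,19): dot(p+sx*X+sy*Y+[0,0,z],(255,255,0) if z<28 else (255,0,255))
dot(p-[0,0,22]+40*X,(0,128,255),5);dot(p-[0,0,22]+40*Y,(255,0,0),5)
cv2.imwrite("pics/sc1b.png",im[190*6:290*6,180*6:310*6])
E
```

```text
(no output)
```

View pics/sc1b.png

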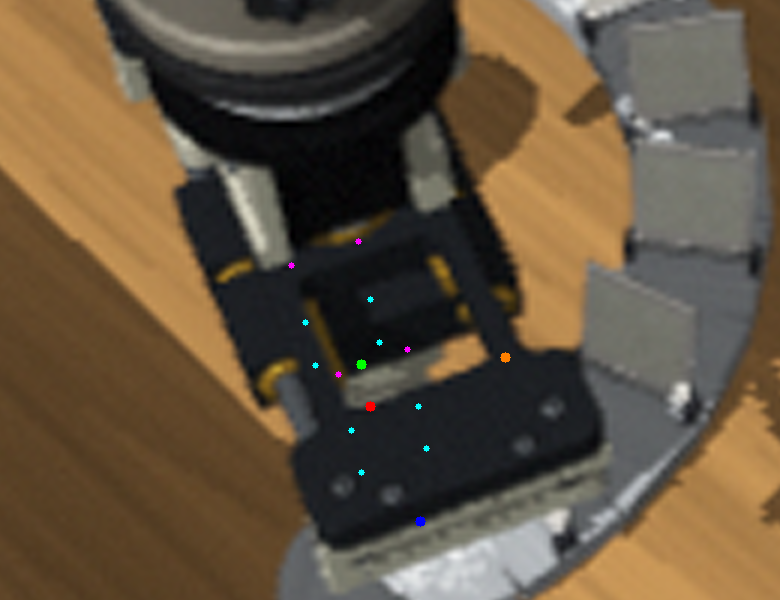

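The gripper body hides the fingertips here, so this look can't settle the offset. The 38 mm wide fingertip tolerates the remaining ±3 mm sideways error, and the height comes from the robot's own reading. I'll use the mean rail pose and descend behind tag 1.

Call:
carry_out(xyz=[[0.06, 0, 0.2], [0.03, 0, 0.3], [0, 0, 0.3], [0, 0, 0.2], [0, 0, 0.12], [0, 0, 0.06], [0, 0, 0], [0, 0, 0]], dr=[[0, 0, -0.3], [0, 0, -0.3], [0, 0, 0], [0, 0, 0], [0, 0, 0], [0, 0, 0], [0, 0, 0], [0, 0, 0]])

```text
time: 3.2
tool_pos: [716.7, 123.8, 58.6]
tcp_rot: [3.141, 0.001, 2.835]
contact_force: [0.1, 0.4, 0.5]
grip_width: 0.3
```

```bash
python3 - <<'E'
from plant import get_obs, capture
from h import *
for n in ("scene",):
    c=capture(n); np.savez(f"{n}2.npz",**c)
    o=get_obs(); print(o["time"],o["tool_pos"],o["tcp_rot"],o["contact_force"])
    cv2.imwrite(f"pics/{n}2.png",cv2.resize(c["image"][150:310,190:380],None,fx=4,fy=4,interpolation=cv2.INTER_CUBIC))
E
```

```text
3.25 [716.67989129 123.80108375  58.58728996] [3.14112341e+00 9.83354211e-04 2.83551766e+00] [-0.13368848 -0.20110647  0.12060426]
```

View pics/scene2.png

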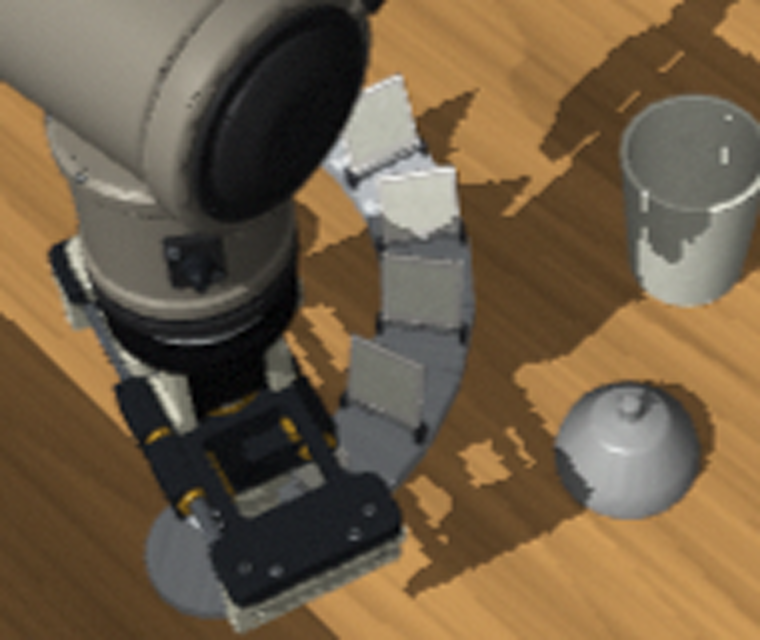

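The scene view shows the gripper over the disc behind tag 1 with all five tags upright. The fingertip is at about z = 37 mm. I'll drop to about 26 mm and begin the sweep.

Call:
carry_out(xyz=[[0, -0.01, 0.1], [0, -0.01, 0.08], [0.13, -0.01, 0], [0.13, -0.01, 0], [0.13, -0.01, 0], [0.13, -0.004, 0], [0.13, -0.004, 0], [0.13, -0.004, 0]], dr=[[0, 0, 0], [0, 0, 0], [0, 0, -0.37], [0, 0, -0.37], [0, 0, -0.37], [0, 0, -0.37], [0, 0, -0.37], [0, 0, -0.37]])

```text
time: 4.25
tool_pos: [669.4, 128.4, 46.9]
tcp_rot: [3.141, 0.0, -3.136]
contact_force: [0.5, -0.5, 0.5]
grip_width: 0.2
```

```bash
cat > look.py <<'E'
import sys
from plant import get_obs, capture
from h import *
k=sys.argv[1]
c=capture("scene"); o=get_obs()
p=o["tool_pos"]; d=p[:2]-[670.8,-21.8]; print(o["time"],np.round(p,1),np.round(o["tcp_rot"],3),'F',np.round(o["contact_force"],1),'r',np.hypot(*d),'a',np.arctan2(d[1],d[0])-2.185,'heading want',np.arctan2(d[1],d[0])+np.pi/2, 'q6',o["joint_positions"][5])
cv2.imwrite(f"pics/s{k}.png",cv2.resize(c["image"][150:310,190:380],None,fx=4,fy=4,interpolation=cv2.INTER_CUBIC))
E
python3 look.py 3
```

```text
4.3 [668.4 128.5  46.8] [ 3.142e+00 -1.000e-03 -3.134e+00] F [ 1.   0.3 -0.2] r 150.29982032393576 a -0.5984998640736163 heading want 3.1572964627212805 q6 -1.5013230891049332
```

View pics/s3.png

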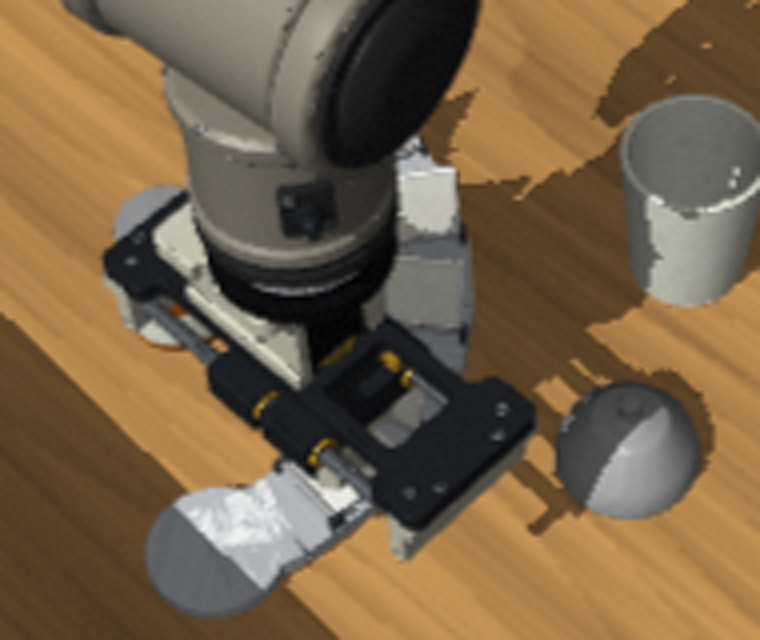

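Call:
carry_out(xyz=[[0.13, -0.004, -0.015], [0.13, -0.004, 0], [0.13, -0.004, 0], [0.13, -0.004, 0], [0.13, -0.004, 0], [0.13, -0.004, 0]], dr=[[0, 0, -0.37], [0, 0, -0.37], [0, 0, -0.37], [0, 0, -0.37], [0, 0, -0.37], [0, 0, -0.37]])

```text
time: 5.05
tool_pos: [623.7, 120.7, 48.0]
tcp_rot: [-3.142, 0.001, -2.827]
contact_force: [0.6, -0.8, 0.4]
grip_width: 0.4
```

```bash
python3 look.py 4
```

```text
5.1 [622.7 120.5  47.8] [ 3.141e+00 -1.000e-03 -2.825e+00] F [ 0.5  0.2 -0.1] r 150.21394268305116 a -0.2884112700643444 heading want 3.467385056730552 q6 -1.8171757694517465
```

View pics/s4.png

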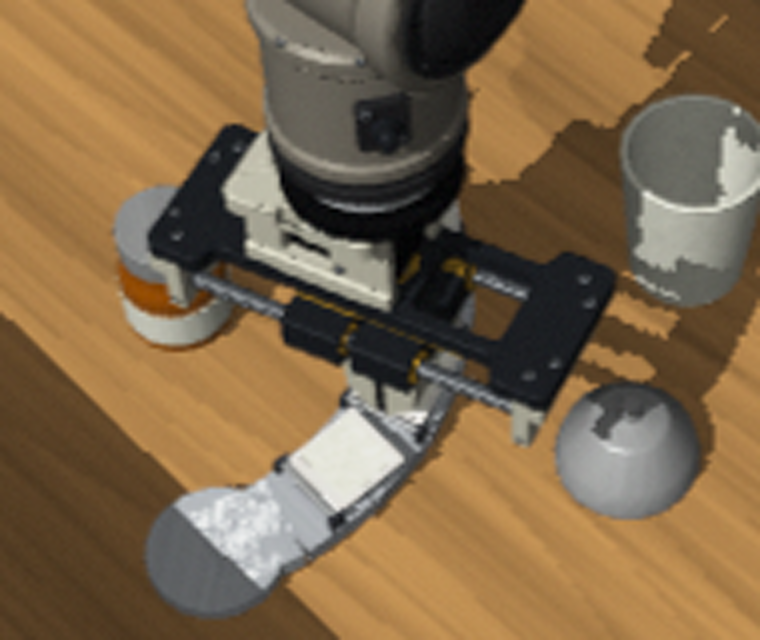

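The view shows tag 1 lying flat at about (350,460). The fingertip is centred on the bar and tag 2 is starting to fold. I'll continue, raised slightly so the gripper body passes well clear of the cup rim.

Call:
carry_out(xyz=[[0.13, -0.004, 0], [0.13, -0.004, 0], [0.13, -0.004, -0.01], [0.13, -0.004, -0.01], [0.13, -0.004, 0], [0.13, -0.004, 0], [0.13, -0.004, 0]], dr=[[0, 0, -0.37], [0, 0, -0.37], [0, 0, -0.37], [0, 0, -0.37], [0, 0, -0.37], [0, 0, -0.37], [0, 0, -0.37]])

```text
time: 5.98
tool_pos: [576.1, 94.7, 49.2]
tcp_rot: [-3.141, 0.001, -2.466]
contact_force: [0.9, -0.6, -0.1]
grip_width: 0.6
```

```bash
python3 look.py 5
```

```text
6.025 [575.3  94.2  49.1] [ 3.141e+00 -1.000e-03 -2.464e+00] F [-0.1 -0.4  0.6] r 150.23301828161468 a 0.07466341352112549 heading want 3.830459740316022 q6 -2.2174319002923726
```

View pics/s5.png

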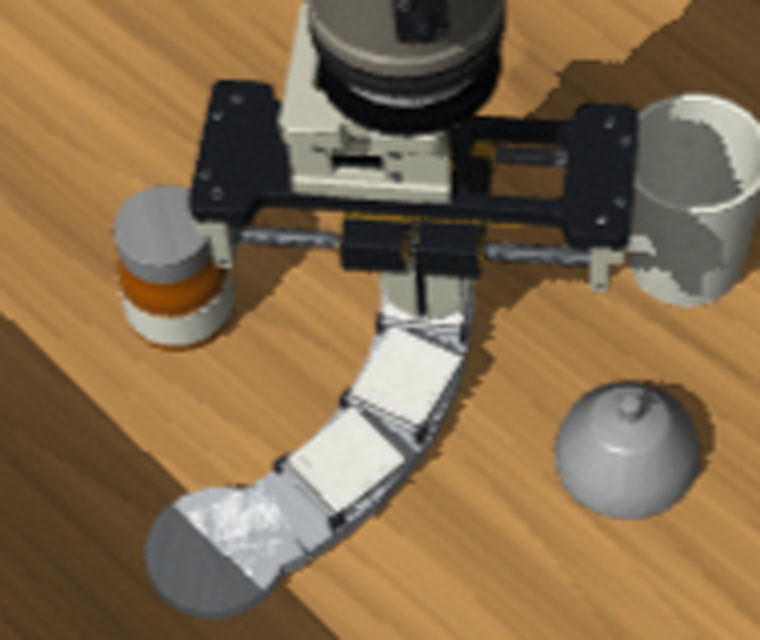

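Tags 1 and 2 are flat and tag 3 is folding. The gripper's end passes near the cup at (690,140), so I'll shift about 4 mm inward while passing it.

Call:
carry_out(xyz=[[0.13, -0.03, -0.01], [0.13, -0.03, 0], [0.13, -0.02, 0], [0.13, -0.004, 0], [0.13, -0.004, 0]], dr=[[0, 0, -0.37], [0, 0, -0.37], [0, 0, -0.37], [0, 0, -0.37], [0, 0, -0.37]])

```text
time: 6.65
tool_pos: [552.3, 63.6, 49.8]
tcp_rot: [-3.141, 0.001, -2.208]
contact_force: [0.8, 1.7, 0.2]
grip_width: 0.5
```

```bash
python3 look.py 6
```

```text
6.7 [551.6  63.   49.8] [ 3.142  0.    -2.206] F [-0.1  0.2 -0. ] r 146.26580491704314 a 0.3383816743274104 heading want 4.094178001122307 q6 -2.5305872904971425
```

View pics/s6.png

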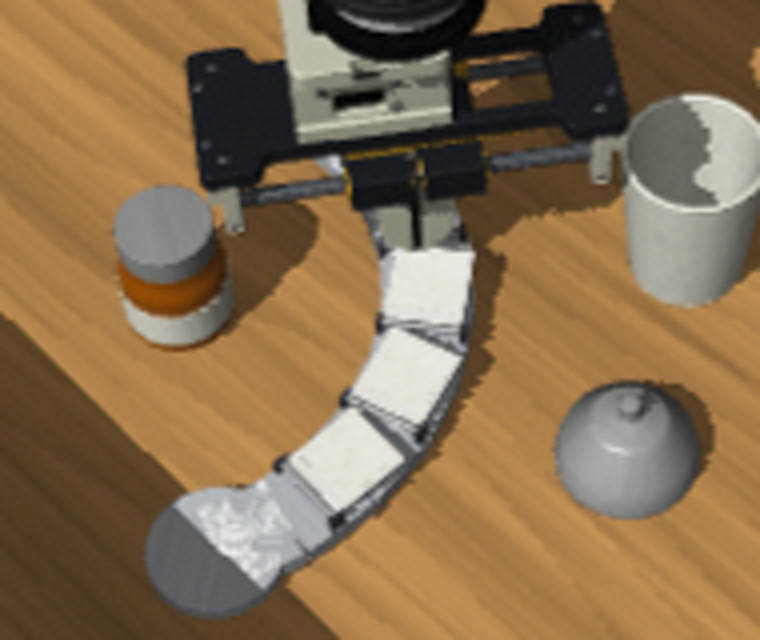

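Call:
carry_out(xyz=[[0.13, 0.0, 0], [0.13, 0.005, 0.01], [0.13, 0.005, 0.01], [0.13, 0.005, 0.01], [0.13, 0.005, 0], [0.13, -0.004, 0]], dr=[[0, 0, -0.37], [0, 0, -0.37], [0, 0, -0.37], [0, 0, -0.37], [0, 0, -0.37], [0, 0, -0.25]])

```text
time: 7.45
tool_pos: [528.5, 23.4, 47.9]
tcp_rot: [-3.142, 0.0, -1.916]
contact_force: [0.8, 3.0, -0.0]
grip_width: 0.3
```

```bash
python3 look.py 7
```

```text
7.5 [528.3  22.7  47.9] [ 3.141  0.    -1.915] F [ 0.8 -0.   0. ] r 149.28365894867042 a 0.6537914869085233 heading want 4.4095878137034195 q6 -2.8999076763752094
```

View pics/s7.png

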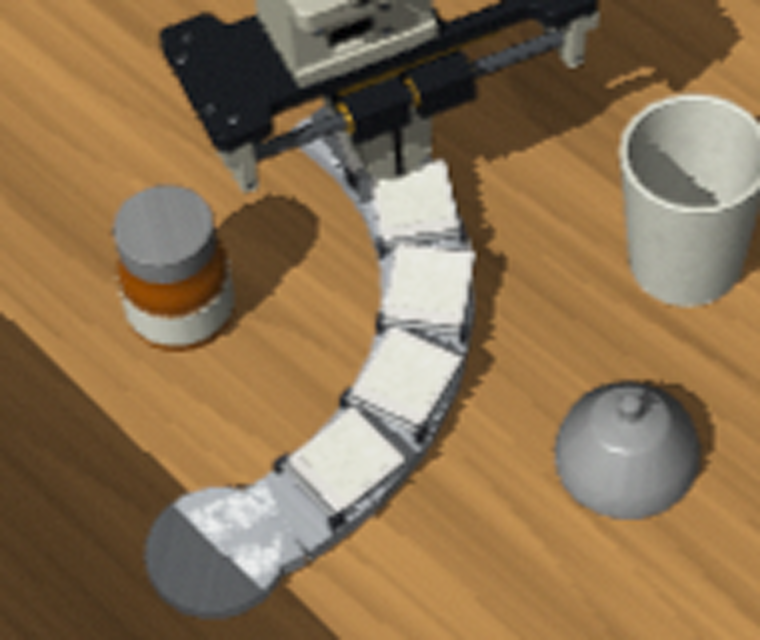

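Four tags are flat and the fingertip is at tag 5. I'll hold the yaw near joint 6's limit and follow the bend mostly with shifts.

Call:
carry_out(xyz=[[0.13, -0.008, 0], [0.13, -0.017, 0], [0.127, -0.026, 0], [0.126, -0.033, 0], [0.123, -0.042, 0], [0.12, -0.05, 0], [0.117, -0.057, 0], [0.112, -0.066, 0]], dr=[[0, 0, 0.1], [0, 0, 0.1], [0, 0, 0.1], [0, 0, 0.1], [0, 0, 0.1], [0, 0, 0.1], [0, 0, 0.1], [0, 0, 0.1]])

```text
time: 8.5
tool_pos: [522.2, -39.0, 48.0]
tcp_rot: [-3.142, 0.0, -2.027]
contact_force: [-0.3, 0.4, 1.0]
grip_width: 0.5
```

```bash
python3 look.py 8
```

```text
8.55 [522.5 -39.8  48. ] [-3.141 -0.    -2.028] F [-0.7 -0.7  0.5] r 149.42906519628167 a -5.205625606490964 heading want -1.4498292796960675 q6 -2.906322434574489
```

View pics/s8.png

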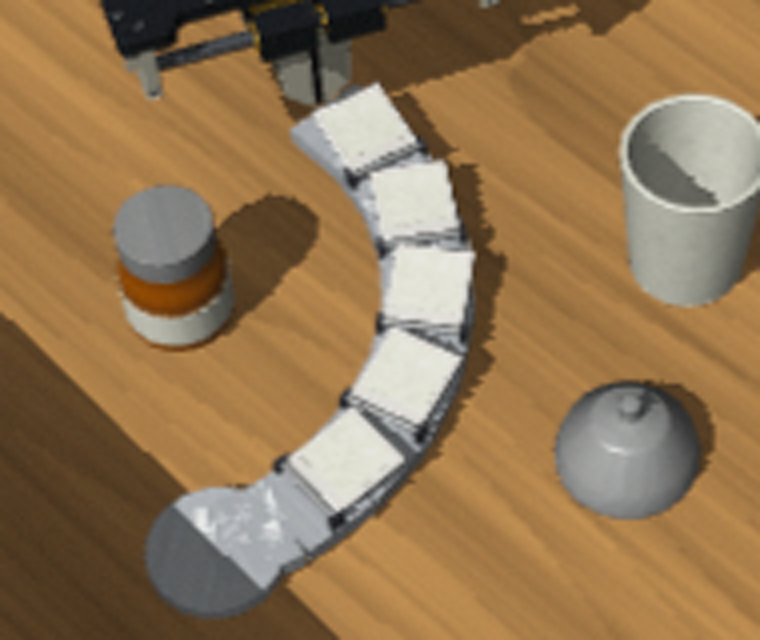

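All five tags look flat. I'll lift straight up and move off, then check the result from both cameras.

Call:
carry_out(xyz=[[0, 0, -0.3], [0, 0, -0.6], [0.3, 0, -0.7], [0.5, 0, -0.5], [0.6, 0, 0], [0.6, 0, 0], [0.4, 0, 0], [0, 0, 0]], dr=[[0, 0, 0], [0, 0, 0], [0, 0, 0.5], [0, 0, 0.5], [0, 0, 0.5], [0, 0, 0.5], [0, 0, 0], [0, 0, 0]])

```text
time: 9.55
tool_pos: [440.0, -157.5, 174.1]
tcp_rot: [3.142, 0.0, -2.308]
contact_force: [0.3, 0.9, 0.7]
grip_width: 0.3
```

```bash
python3 look.py 9; python3 - <<'E'
from plant import capture,get_obs
from h import *
c=capture("top");np.savez("top9.npz",**c);a=load("top0.npz")["image"]
s=capture("scene");np.savez("scene9.npz",**s);b=load("scene0.npz")["image"]
z=lambda im:cv2.resize(im[130:340,230:440],None,fx=2.8,fy=2.8,interpolation=cv2.INTER_CUBIC)
cv2.imwrite("pics/top9.png",z(c["image"]))
d=cv2.absdiff(s["image"][150:310,190:400],b[150:310,190:400]);cv2.imwrite("pics/diff9.png",cv2.resize(d,None,fx=3.5,fy=3.5))
print(get_obs()["tool_pos"],get_obs()["contact_force"])
E
```

```text
9.6 [ 440.7 -156.9  174.1] [-3.141  0.    -2.307] F [0.2 0.4 0.3] r 266.8313208319645 a -4.795851552343477 heading want -1.0400552255485804 q6 -2.911708817932231
[ 441.20296351 -156.18131384  174.04982022] [ 1.28010357  0.71363767 -0.41374912]
```

View pics/s9.png

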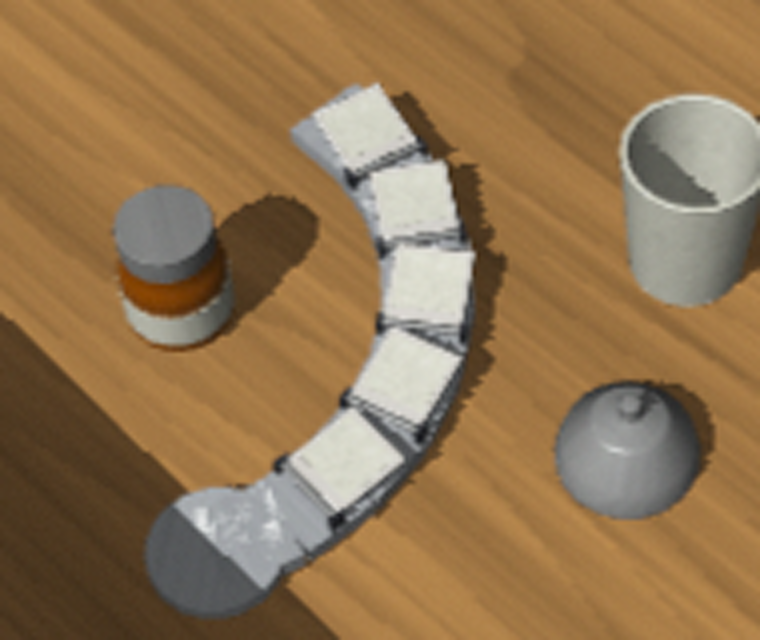

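View pics/top9.png

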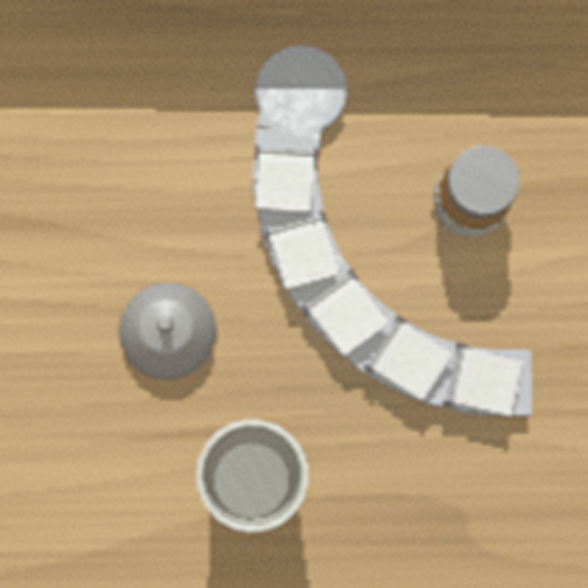

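View pics/diff9.png

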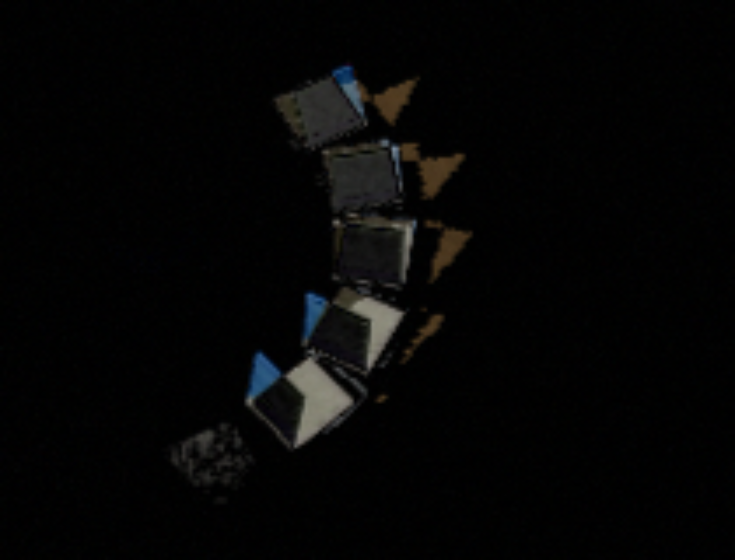

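Both views show all five tags flat. The difference image shows no shift of the rail, jar, cup or bell; only the tags and their shadows changed. I'll hand the job in.

```bash
python3 - <<'E'
from plant import get_obs, close_job
print(get_obs()["dq"].round(4)); print(close_job())
E
```

```text
[ 0.0128  0.0042 -0.0006 -0.0024 -0.0001 -0.0021]
the job is handed in; nothing more can be done
None
```

I folded all five tags down in order, from the round end to the square end. I swept the closed fingertips along the arc at about 60 mm/s with the tips about 25–28 mm above the counter. The job was handed in at about 9.7 s, and no verdict was reported.

**Last checks:**
- **Tags:** both camera views show all five lying flat. I did not measure their fold angles; from the tip height they should be at about 1.4 rad or more.
- **Rail, jar, cup and bell:** the before/after scene difference shows only the tags and their shadows changed. The bottle was outside that crop, so I did not check it, but the arm never went near it.
- **Forces:** the end-of-move readings during the sweep stayed at or below about 3 N. Force was not read between those points.
- **Arm:** it is clear of everything, with the TCP at z = 174 mm.

**What disagreed or failed:** the two cameras put the rail about 6–8 mm apart, more than the stated 2 mm. A check against the gripper's known position failed because its body hid the fingertips. I used the average of the two views, and later images showed the finger centred on the bar.

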